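# Pull the faulty module from under the retaining bars

### The arm

A 6-joint arm with a two-finger parallel gripper is mounted at the origin on the work surface. World frame = base frame: x ahead of the robot, y to its left, z up, the work surface at z = 0. Lengths are in m, angles in rad, forces in N, time in s.
With the tool pointing down it reaches from about 0.275 to 0.825 m from the base axis. Payload 4.9 kg.
Tool frame: the origin (TCP) lies midway between the tips of the shut fingers; the grasp point (between the pads) lies 19 mm behind it (bot.grip_depth is the distance from the TCP to the grasp point, in m); z points along the fingers, y is the line along which they close (so a half turn about z gives the same grasp; the last joint's range is limited). The gripper opens to 85 mm and grips with 20 to 120 N. Pads are 22 mm wide; open, the fingers measure 114 mm over their backs; the gripper's body (76 mm by 85 mm) begins 54 mm behind the grasp point. The pads swing forward as they close: fully open they stand 13 mm farther back than shut.
Start: joints at [1.209, 0.326, -0.193, 1.052, 0, 1.437], TCP at [0.124, 0.536, 0.231] pointing down, gripper open.
Joint ranges: [-2.65, 2.65], [-0.97, 1.79], [-1.3, 1.35], [-1.93, 2.1], [-1.47, 1.37], [-3.14, 3.14]. Speed limits (rad/s): [2.57, 2.57, 3.14, 3.14, 3.14, 3.14].

### API

Orientations are given as a unit quaternion [w, x, y, z].
In Python, from cell import bot gives the robot as it stands. Calls block until the motion is done:
- bot.move_pose(position, orientation): joint-space move of the TCP to a pose.
- bot.move_linear(position, speed=0.15, rotation=None, until_force=None): straight line of the TCP; rotation=None keeps the orientation; speed is the mean speed in m/s. With until_force (N) it stops when the force on the tool has changed by that much, and returns True; else False.
- bot.goto_joints(angles): joint-space move.
- bot.set_gripper(opening, grasp_force=None): opening from 0.0 (shut) to 1.0 (fully open); grasp_force is the grip in N (None keeps the last); returns when the fingers have stopped.
- bot.wait(seconds).
- bot.solve_ik(position, orientation): joint angles nearest the present ones, or None.
- bot.camera(name): name is "scene" or "top" or "wrist"; returns the picture (384x512x3 uint8, red, green, blue); there is no depth.
- bot.calibration(name): a dict with "mtx" (3x3 intrinsics, pixels), "extrinsics" (4x4, takes a point from world to camera coordinates); the wrist camera has in their place "hand_eye" (4x4, takes a point from camera to tool coordinates, whose origin is the TCP and whose axes are the flange's). Camera axes: x right, y down, z forward; pixel columns grow to the right and rows downward; lengths in m; the calibration is good to about 2 mm. The wrist camera is an equidistant fisheye: a pixel r from the principal point sees the ray r / f radians off the axis. A picture is of the moment at which its call begins: read the wrist's pose just before it. calibration takes no time and is no camera call.
A pose or a line that the arm cannot do raises bot.PlanningError and nothing moves.
- bot.close_job(): hands the job in; it is judged then, once.
Trained networks look in the newest picture that a camera, given by its name, has taken for a name from the list of things; names that differ only in an ending like _2 or _b are one class to them, and where a whole thing is asked for, a point or a joint stands for the part that bears it (a point fixed in the world has none). Each returns a list of dicts, best first, with "confidence" (0 to 1); they miss things now and then, are a little off and sometimes report something else, mostly with a low value. They report only what shows in the picture. A call takes as long as a camera call. They do not tell look-alikes from the thing itself.
- bot.search_frame(camera, thing): "bbox" ([left, top, width, height] in pixels, round what is visible of it).
Readings, each from a call of its own:
- bot.read_clock(): time.
- bot.read_joint_positions(): joint angles.
- bot.read_joint_vel(): joint speeds.
- bot.read_joint_efforts(): joint torques, N m.
- bot.read_position(): TCP position.
- bot.read_tool_rot(): TCP orientation.
- bot.read_ft_force(): force on the tool from outside, world axes, zero at the start.
- bot.read_moment(): the same for the moment, N m.
- bot.read_gripper_width(): opening from 0.0 (shut) to 1.0 (fully open).
- bot.read_finger_force(): force on a finger pad.
Only numpy, scipy, OpenCV 4.12 (cv2) and the standard library are available. Lean on these libraries where they do the work, as an engineer would, in place of code of your own. Each camera call takes 0.05 s, during which the arm holds its last target. There are 200 camera calls.

### The job

Two loose retaining bars, one white and one blue, lie across the three modules of the opened battery pack. First lay both bars flat on the green side mat and let go, then take out the module with the red top and set it down (do not drop it), upright and lengthwise, in the yellow test cradle; only then put each bar back across the pack exactly where it lay before, flat in its own notches. Leave the two black-topped modules in their places, and do not disturb the multimeter or the T-handle driver.

Things in the scene. Friction and masses are not known exactly. Their poses are not given: they have to be found in the camera images.
- pack: Opened pack, fixed: base plate 170 (own x) x 236 (own y) x 8 mm; grey end plates 16 mm thick at y = +-106, 70 mm high. Three modules stand on the base at y = -62, 0, +62, x = 0, long sides along x, 10 mm apart; tops at 68. Bars rest on the end plates at 70, in notches 36 wide centred at x = -55 and +55, between lips up to 78. Origin: centre of underside, on the bench.
- module_red: Battery module: block 150 (own x) x 52 (own y) x 60 mm high, 0.5 to 0.9 kg. On its top, in the middle, a lifting tab of the top's colour, 14 mm in x, 26 mm in y, from 60 to 76 mm above the underside: pinch across its 14 mm. Origin: centre of underside. This is the faulty one: red top and tab. It stands in the pack in any of the three places.
- module_a: Battery module: block 150 (own x) x 52 (own y) x 60 mm high, 0.5 to 0.9 kg. On its top, in the middle, a lifting tab of the top's colour, 14 mm in x, 26 mm in y, from 60 to 76 mm above the underside: pinch across its 14 mm. Origin: centre of underside. Black top and tab, sound; stays in the pack.
- module_b: Battery module: block 150 (own x) x 52 (own y) x 60 mm high, 0.5 to 0.9 kg. On its top, in the middle, a lifting tab of the top's colour, 14 mm in x, 26 mm in y, from 60 to 76 mm above the underside: pinch across its 14 mm. Origin: centre of underside. Black top and tab, sound; stays in the pack (looks like module_a).
- bar_white: White retaining bar 236 (own y) x 16 (own x) x 12 mm, 0.15 kg, same either way round. Mid-length grip block of its colour, 16 mm in x, 40 mm in y, from 12 to 42 mm above the underside: pinch across its 16 mm. Origin: centre of underside. Starts across all three modules, on the pack's +x or -x side (changes).
- bar_blue: Blue retaining bar 236 (own y) x 16 (own x) x 12 mm, 0.15 kg, same either way round. Mid-length grip block of its colour, 16 mm in x, 40 mm in y, from 12 to 42 mm above the underside: pinch across its 16 mm. Origin: centre of underside. Starts across all three modules, on the pack's +x or -x side (changes).
- mat: Green side mat, fixed, 280 mm (own x) by 170 mm (own y), 3 mm thick, to the left or to the right of the pack; both bars fit on it side by side along its length. Origin at the centre of its underside, on the bench.
- cradle: Yellow test cradle, fixed, on the other side of the pack from the mat: open shallow tray, outside 192 (own x) x 94 (own y), inside 180 x 82 mm, walls 18 mm high, black floor at 6 mm. The module goes in along the cradle's length, either way round. Origin: centre of underside, on the bench.
- multimeter: Orange multimeter, 90 by 190 mm, 36 mm high, lying loose beyond the pack. Not to be disturbed. Origin at the centre of its underside.
- tdriver: T-handle driver, black 100 mm cross handle 24 mm thick and a 150 mm steel shank along its own +y, lying loose beyond the pack. Not to be disturbed. Origin under the middle of its handle, on the bench.
Mind the look-alikes: they are no part of the job. Leave any brown or turquoise look-alike of the module_red alone. Leave any brown look-alike of the cradle alone.

How it is judged:
On the way, in this order (a step that is already met when the one before it is completed fails the run):
1. both bars lie flat and released on the green mat, the red module still in its place in the pack (x of bar_white in the frame of mat between -0.14 and 0.14 m and y of bar_white in the frame of mat between -0.085 and 0.085 m and height (world z) of each of bar_white, bar_blue below 0.012 m and angle between each of bar_white, bar_blue's own z axis and vertical below 0.12 rad and contact force between each of bar_white, bar_blue and the fingers below 0.2 N and linear speed of each of bar_white, bar_blue below 0.02 m/s and angular speed of each of bar_white, bar_blue below 0.15 rad/s and x of bar_blue in the frame of mat between -0.14 and 0.14 m and y of bar_blue in the frame of mat between -0.085 and 0.085 m and distance of module_red from where it was at the start of the episode below 0.02 m), for 0.2 s.
2. the red module stands released in the cradle, both bars still on the mat (x of module_red in the frame of cradle between -0.018 and 0.018 m and y of module_red in the frame of cradle between -0.018 and 0.018 m and height (world z) of module_red below 0.011 m and angle between module_red's own z axis and vertical below 0.05 rad and angle between the x axis of module_red and the x axis of cradle, either way round below 0.2 rad and contact force between each of module_red, bar_white, bar_blue and the fingers below 0.2 N and linear speed of each of module_red, bar_white, bar_blue below 0.02 m/s and angular speed of each of module_red, bar_white, bar_blue below 0.15 rad/s and x of bar_white in the frame of mat between -0.14 and 0.14 m and y of bar_white in the frame of mat between -0.085 and 0.085 m and height (world z) of each of bar_white, bar_blue below 0.012 m and angle between each of bar_white, bar_blue's own z axis and vertical below 0.12 rad and x of bar_blue in the frame of mat between -0.14 and 0.14 m and y of bar_blue in the frame of mat between -0.085 and 0.085 m), for 0.2 s.
At the end, for the whole second after the job is handed in: Red module upright on the cradle floor, within 18 mm of centre and 0.2 rad lengthwise; each bar within 12 mm of its start, flat in its notches, along the pack within 0.1 rad; black-topped modules moved under 20 mm, multimeter and driver under 30 mm; all released and at rest (x of module_red in the frame of cradle between -0.018 and 0.018 m and y of module_red in the frame of cradle between -0.018 and 0.018 m and height (world z) of module_red below 0.011 m and angle between module_red's own z axis and vertical below 0.05 rad and angle between the x axis of module_red and the x axis of cradle, either way round below 0.2 rad and contact force between module_red and the fingers below 0.2 N and linear speed of each of module_red, bar_white, bar_blue below 0.02 m/s and angular speed of each of module_red, bar_white, bar_blue below 0.15 rad/s and distance of each of bar_white, bar_blue from where it was at the start of the episode below 0.012 m and angle between each of bar_white, bar_blue's own z axis and vertical below 0.025 rad and angle between the y axis of each of bar_white, bar_blue and the y axis of pack, either way round below 0.1 rad and distance of each of module_a, module_b from where it was at the start of the episode below 0.02 m and distance of each of multimeter, tdriver from where it was at the start of the episode below 0.03 m); the robot touches nothing.
It fails at once if a black-topped module is shifted more than 40 mm or tipped (distance of any of module_a, module_b from where it was at the start of the episode above 0.04 m or angle between any of module_a, module_b's own z axis and vertical above 0.4 rad).
It fails at once if the red module is tipped over (angle between module_red's own z axis and vertical above 0.6 rad).
It fails at once if the red module is dropped (falls onto the bench or cradle faster than 0.6 m/s) (height (world z) of module_red below 0.03 m and linear speed of module_red above 0.6 m/s).
It fails at once if the multimeter or the driver is pushed more than 30 mm (distance of any of multimeter, tdriver from where it was at the start of the episode above 0.03 m).
It also fails if it takes over 136 s, if anything falls off the work surface, if the arm or the gripper's body presses on something with over 40 N, if the wrist force passes 120 N, or if a joint passes its speed limit or range.

## Working session

There is one attempt and no reset: what is moved stays moved. The work goes in short steps, each a Python script; the robot and the scene stay as the last script left them, time stands still between calls to the robot, and variables do not carry over. Pictures are saved under pics/ and viewed, at most 14 in all, crops included, and the job is handed in when it is done.

```bash
mkdir -p pics
python3 - <<'E'
from cell import bot
import cv2,numpy as np
np.set_printoptions(precision=4,suppress=True)
for n in("top","scene"):
    im=bot.camera(n); cv2.imwrite(f"pics/{n}0.png",im[:,:,::-1])
    c=bot.calibration(n); print(n,c["mtx"].tolist(),c["extrinsics"].tolist())
    for t in("pack","module_red","bar_white","bar_blue","mat","cradle","multimeter","tdriver"):
        print(t,[(np.round(d["bbox"]).tolist(),round(d["confidence"],2)) for d in bot.search_frame(n,t)][:4])
c=bot.calibration("wrist");print({k:np.array(v).tolist() for k,v in c.items()})
E
```

```text
top [[360.60801466688173, 0.0, 262.3043492068776], [0.0, 360.60801466688173, 188.4239994063408], [0.0, 0.0, 1.0]] [[-0.009681350650178161, -0.9997616490726912, 0.01956825217134881, 0.10936280045658216], [-0.9978655613537268, 0.008395450433910016, -0.06475984771618205, 0.5544315993791834], [0.06458012785524368, -0.020153447731466795, -0.9977089984713656, 1.2815110771201597], [0.0, 0.0, 0.0, 1.0]]
pack [([257.0, 165.0, 67.0, 57.0], 0.79)]
module_red [([230.0, 237.0, 43.0, 40.0], 0.9), ([180.0, 99.0, 41.0, 46.0], 0.89), ([282.0, 171.0, 22.0, 46.0], 0.8)]
bar_white [([296.0, 174.0, 21.0, 44.0], 0.36)]
bar_blue [([255.0, 173.0, 72.0, 9.0], 0.63), ([283.0, 171.0, 19.0, 47.0], 0.49)]
mat [([352.0, 173.0, 56.0, 78.0], 0.72)]
cradle [([118.0, 204.0, 41.0, 67.0], 0.62), ([180.0, 164.0, 32.0, 62.0], 0.57)]
multimeter [([240.0, 119.0, 50.0, 24.0], 0.69)]
tdriver [([311.0, 117.0, 43.0, 28.0], 0.68)]
scene [[350.7768855753635, 0.0, 251.54822446843795], [0.0, 350.7768855753635, 185.86045189144969], [0.0, 0.0, 1.0]] [[0.038690453895972664, 0.9991595157544712, -0.013539233900576559, -0.12348336398556
[... 498 characters left out ...]
150.0, 74.0, 16.0], 0.49)]
mat [([80.0, 142.0, 74.0, 72.0], 0.82)]
cradle [([364.0, 116.0, 29.0, 55.0], 0.88), ([308.0, 156.0, 35.0, 55.0], 0.68), ([184.0, 180.0, 81.0, 16.0], 0.42)]
multimeter [([222.0, 238.0, 69.0, 33.0], 0.82)]
tdriver [([135.0, 238.0, 60.0, 36.0], 0.61)]
{'mtx': [[297.3186396354542, 0.0, 258.53959479327705], [0.0, 297.3186396354542, 188.65778532130946], [0.0, 0.0, 1.0]], 'hand_eye': [[0.000557235164502163, -0.9641696042386938, -0.2652860036850271, 0.06736961496853387], [0.9999998409100656, 0.0005140377167761927, 0.00023226077911352264, -0.0015858349556883145], [-8.757177185110117e-05, -0.26528609090456756, 0.9641697372889064, -0.14229533622953544], [0.0, 0.0, 0.0, 1.0]]}
```

View pics/top0.png

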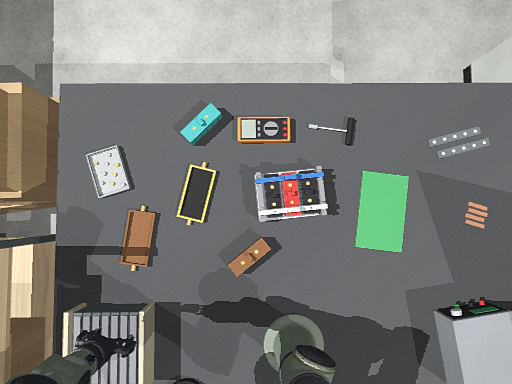

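View pics/scene0.png

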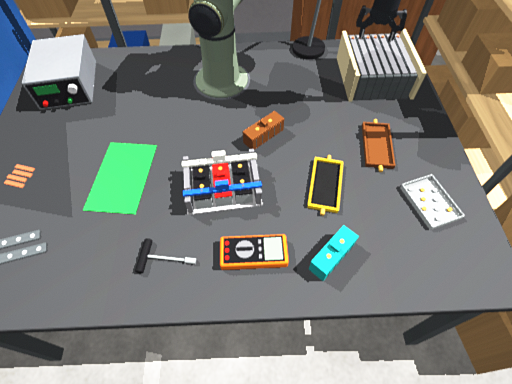

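The top view shows the pack at about (291,195) with the red module in the middle. The blue bar is on the far side at (291,176) and the white bar on the near side at (291,213). The mat is at (382,211), the yellow cradle at (197,193), the meter at (265,129) and the driver at (335,128). The brown and turquoise objects are look-alikes. Next I'll take coarse positions and then wrist views.

```bash
cat > h.py <<'E'
from cell import bot
import cv2,numpy as np
from scipy.spatial.transform import Rotation as R
np.set_printoptions(precision=4,suppress=True)
def toolR(yaw):  # tool z down; closing axis (tool y) at angle yaw in world
    y=np.array([np.cos(yaw),np.sin(yaw),0]);z=np.array([0,0,-1.]);return np.c_[np.cross(y,z),y,z]
def q(yaw):
    a=R.from_matrix(toolR(yaw)).as_quat();return [a[3],a[0],a[1],a[2]]
def pose():
    p=np.array(bot.read_position());w=bot.read_tool_rot();return p,R.from_quat([w[1],w[2],w[3],w[0]]).as_matrix()
def shoot(cam,save=None):
    """picture + function (pixels Nx2, z) -> world Nx3"""
    c=bot.calibration(cam);K=np.array(c["mtx"])
    if cam=="wrist": p,Rt=pose()
    im=bot.camera(cam)
    if save: cv2.imwrite(f"pics/{save}.png",im[:,:,::-1])
    if cam=="wrist":
        H=np.array(c["hand_eye"]);Rc=Rt@H[:3,:3];o=p+Rt@H[:3,3]
    else:
        E=np.array(c["extrinsics"]);Rc=E[:3,:3].T;o=-Rc@E[:3,3]
    def f(px,z):
        d=(np.atleast_2d(px).astype(float)-K[:2,2])/K[0,0]
        if cam=="wrist":
            r=np.linalg.norm(d,axis=1,keepdims=True)+1e-12;v=np.c_[d/r*np.sin(r),np.cos(r)]
        else: v=np.c_[d,np.ones(len(d))]
        v=v@Rc.T;return o+v*((z-o[2])/v[:,2])[:,None]
    return im,f
HSV=dict(green=((50,100,80),(75,255,255)),blue=((104,130,80),(125,255,255)),yellow=((22,130,120),(34,255,255)),red=((0,190,100),(4,255,255)))
def blob(im,col):
    m=cv2.inRange(cv2.cvtColor(im,cv2.COLOR_RGB2HSV),*HSV[col])
    cs=cv2.findContours(m,cv2.RETR_EXTERNAL,cv2.CHAIN_APPROX_NONE)[0]
    return max(cs,key=cv2.contourArea)[:,0,:] if cs else None
def rect(f,pts,z):
    """min area rect in world (mm precise): centre, (long,short), yaw of long axis"""
    w=f(pts,z)[:,:2].astype(np.float32)*1000
    b=cv2.boxPoints(cv2.minAreaRect(w))/1000;e1,e2=b[1]-b[0],b[2]-b[1]
    if np.linalg.norm(e1)<np.linalg.norm(e2): e1,e2=e2,e1
    return b.mean(0),np.array([np.linalg.norm(e1),np.linalg.norm(e2)]),np.arctan2(e1[1],e1[0])%np.pi
E
python3 - <<'E'
from h import *
im,f=shoot("top")
for c,z in(("green",.003),("blue",.09),("yellow",.018),("red",.068)):
    b=blob(im,c);print(c,cv2.boundingRect(b),*rect(f,b,z))
print(pose()[1])
print(f([[243,198],[205,165],[189,223],[240,129]],.0))
im,f=shoot("scene")
for c,z in(("green",.003),("blue",.09),("yellow",.018),("red",.068)):
    b=blob(im,c);print(c,cv2.boundingRect(b),*rect(f,b,z))
E
```

```text
green (355, 171, 54, 82) [ 0.4704 -0.3304] [0.2799 0.1713] 3.0104797
blue (255, 172, 69, 11) [0.5891 0.0137] [0.234  0.0182] 1.6660823
yellow (179, 213, 11, 5) [0.4597 0.3858] [0.0384 0.0066] 1.1819154
red (282, 173, 9, 2) [0.6033 0.0226] [0.0278 0.0035] 1.5632266
[[-0.9742  0.2258  0.    ]
 [ 0.2258  0.9742  0.    ]
 [ 0.      0.     -1.    ]]
[[0.5222 0.1746 0.    ]
 [0.644  0.3125 0.    ]
 [0.4336 0.3699 0.    ]
 [0.7765 0.184  0.    ]]
green (83, 142, 74, 73) [ 0.4684 -0.3297] [0.2835 0.1722] 3.0118988
blue (0, 6, 29, 109) [-0.1221 -0.8366] [0.7476 0.1059] 0.3430832
yellow (308, 157, 35, 57) [0.5471 0.34  ] [0.2164 0.0978] 2.8911269
red (212, 163, 18, 19) [0.5206 0.0075] [0.071  0.0494] 0.0847947
```

Run:
```python
from h import *
for y in(.095,.095-np.pi): print(bot.solve_ik([.53,.0,.3],q(y)))
bot.move_pose([.53,-.01,.33],q(.095))
im,f=shoot("wrist","w_pack")
for t in("pack","bar_white","bar_blue","module_red"): print(t,[(np.round(d["bbox"]).tolist(),round(d["confidence"],2)) for d in bot.search_frame("wrist",t)][:3])
for c,z in(("blue",.112),("red",.068)):
    b=blob(im,c);print(c,cv2.boundingRect(b),*rect(f,b,z))
bot.move_pose([.54,.27,.33],q(.095))
im,f=shoot("wrist","w_cradle")
b=blob(im,"yellow");print(cv2.boundingRect(b),*rect(f,b,.018))
bot.move_pose([.53,-.01,.33],q(.095))
```

```text
[-0.1393  0.2525 -0.1175  1.2008  0.      1.3365]
[-0.1393  0.2525 -0.1175  1.2008  0.     -1.8051]
pack [([199.0, 61.0, 127.0, 164.0], 0.89)]
bar_white [([208.0, 58.0, 22.0, 174.0], 0.77)]
bar_blue [([295.0, 60.0, 21.0, 168.0], 0.74)]
module_red [([206.0, 125.0, 112.0, 38.0], 0.81), ([412.0, 0.0, 55.0, 29.0], 0.81), ([94.0, 1.0, 82.0, 86.0], 0.58)]
blue (295, 59, 19, 171) [0.5838 0.0159] [0.217 0.02 ] 1.6647657
red (245, 127, 52, 37) [0.5435 0.0085] [0.0699 0.0501] 0.10000896
(192, 56, 141, 99) [0.5381 0.3416] [0.2296 0.096 ] 2.8936439
```

View pics/w_pack.png

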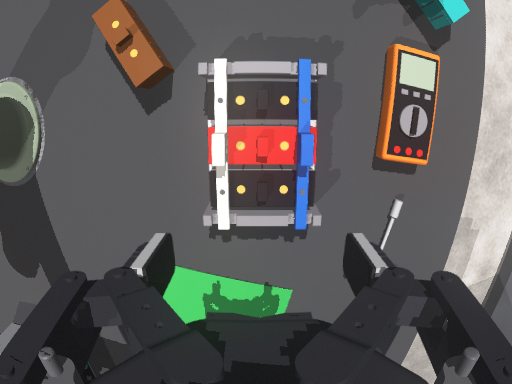

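View pics/w_cradle.png

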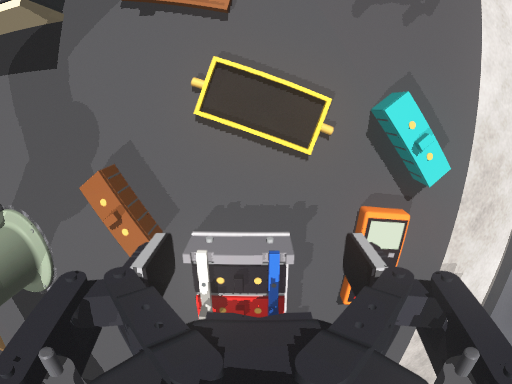

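The wrist view shows the pack upright in the image. The white bar is at column ~220 with its block at (219,149), and the blue bar is at column ~304 with its block at (307,149). The red tab is at (262,146). The second view shows the yellow cradle with corners (216,58), (331,98), (311,154) and (195,114). Next I'll refine the bars from close above each one.

```bash
cat >> h.py <<'E'
def ends(im,f,col,zt=.082):
    hsv=cv2.cvtColor(im,cv2.COLOR_RGB2HSV)
    m=cv2.inRange(hsv,*HSV["blue"]) if col=="blue" else cv2.inRange(hsv,(0,0,225),(180,40,255))
    n,l,s,c=cv2.connectedComponentsWithStats(m)
    i=1+np.argmax(s[1:,3]);return l==i,s[i]
E
python3 - <<'E'
from h import *
H=.30
for col,c in(("blue",(.588,.016)),("white",(.478,.006))):
    # put camera straight over the bar: camera is 0.067 along tool x (=+y)
    bot.move_pose([c[0],c[1]-.03,H],q(.095))
    im,f=shoot("wrist","w_"+col)
    m,s=ends(im,f,col);print(col,s)
    pts=cv2.findNonZero(m.astype(np.uint8))[:,0]
    w=f(pts,.082)
    u=np.array([np.cos(.095),np.sin(.095)]);v=np.array([-u[1],u[0]])
    a,b=(w[:,:2]-c)@u,(w[:,:2]-c)@v
    print("ends",b.min(),b.max())
    for lo,hi in((-.115,-.085),(-.08,-.05),(.04,.07),(.07,.1)):
        k=(b>lo)&(b<hi);print(lo,np.percentile(a[k],[2,98]),np.median(a[k]),k.sum())
    print([(np.round(d["bbox"]).tolist(),round(d["confidence"],2)) for d in bot.search_frame("wrist","bar_"+col)][:2])
a=cv2.imread("pics/w_blue.png")[40:340,100:450];b=cv2.imread("pics/w_white.png")[40:340,100:450]
cv2.imwrite("pics/wb.png",np.hstack([a,b]))
E
```

```text
blue [ 254   46   14  187 2364]
ends -0.12029262367231595 0.11451217502719332
-0.115 [-0.0082  0.0061] -0.0011101862862055115 264
-0.08 [-0.0082  0.0057] -0.0007223914464008926 245
0.04 [-0.0095  0.006 ] -0.0023073645664693516 311
0.07 [-0.0095  0.0059] -0.0012846529330127233 330
[([254.0, 46.0, 18.0, 187.0], 0.84)]
white [ 254   46   14  185 2213]
ends -0.12047553573145527 0.11345942944286416
-0.115 [-0.0079  0.0064] -0.0007767226973366773 264
-0.08 [-0.0078  0.0061] -0.0014646932197270388 235
0.04 [-0.0077  0.0067] -0.0004578818196854194 294
0.07 [-0.0089  0.0067] -0.0010873289802945598 336
[([250.0, 45.0, 18.0, 185.0], 0.61), ([249.0, 72.0, 111.0, 44.0], 0.29)]
```

View pics/wb.png

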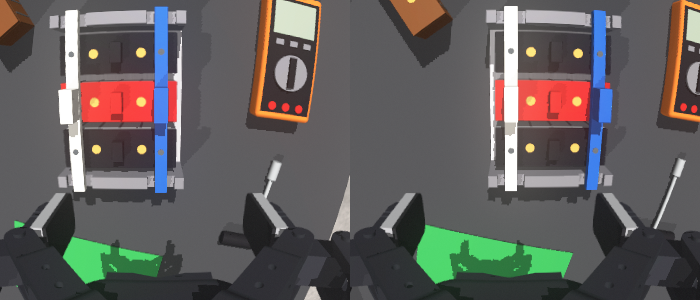

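The close view has both bars vertical under the camera, and spacing and length agree with the given sizes (110 mm and 235 mm). That puts the blue bar at (0.587,0.013), the white bar at (0.477,0.002) and the pack yaw at 0.095. Now I'll move the bars.

```bash
cat >> h.py <<'E'
YP=.095; BAR=dict(blue=np.array([.5873,.0129]),white=np.array([.4773,.0024]))
MAT=np.array([.4695,-.330]);YM=-.131;mn=np.array([-np.sin(YM),np.cos(YM)])
SLOT=dict(blue=MAT-.042*mn,white=MAT+.042*mn); YMT=YM+np.pi/2
def carry(a,ya,za,b,yb,zb,op=.45,force=50,hi=.22,ft=4,vdown=.04):
    bot.set_gripper(op)
    bot.move_pose([*a,hi],q(ya)); bot.move_linear([*a,za],.08); bot.set_gripper(0,force)
    g=bot.read_gripper_width(); print("grip",g,bot.read_finger_force(),"rest ft",bot.read_ft_force())
    if g<.05: raise SystemExit("missed")
    bot.move_linear([*a,hi],.08); print("held",bot.read_gripper_width(),bot.read_ft_force())
    bot.move_pose([*b,hi],q(yb)); bot.wait(.3); bot.move_linear([*b,zb+.012],.12)
    hit=bot.move_linear([*b,zb-.003],vdown,until_force=ft)
    print("down",hit,bot.read_position(),bot.read_ft_force(),"t",bot.read_clock())
def release(b,op=.45,hi=.22):
    bot.set_gripper(op); z=bot.read_position()[2]
    bot.move_linear([*b,z+.05],.08); bot.move_linear([*b,hi],.2)
E
python3 - <<'E'
from h import *
print(bot.read_clock())
carry(BAR["blue"],YP,.081,SLOT["blue"],YMT,.014); release(SLOT["blue"])
carry(BAR["white"],YP,.081,SLOT["white"],YMT,.014); release(SLOT["white"])
bot.move_pose([*(MAT-[.03,0]),.33],q(YMT)); shoot("wrist","mat1")
bot.move_pose([.5323,-.022,.3],q(YP)); shoot("wrist","pack1"); print(bot.read_clock())
a=cv2.imread("pics/mat1.png")[:,56:456];b=cv2.imread("pics/pack1.png")[:,56:456]
cv2.imwrite("pics/mp.png",np.hstack([a,b]))
E
```

```text
6.9917
grip 0.1813075673495484 49.190804958343506 rest ft [-0.0469  0.7456  2.8867]
held 0.17823889933532028 [ 0.1176 -0.1071 -1.9389]
down True [ 0.4644 -0.3721  0.0142] [ 0.5346 -0.785   3.1004] t 16.425
grip 0.18057066223271517 48.99422764778137 rest ft [-1.3865 -0.0125  4.5089]
held 0.18085002454370236 [ 0.1071 -0.3762 -2.084 ]
down True [ 0.4755 -0.2887  0.0142] [-0.3081  0.5645  3.886 ] t 28.6
33.0167
```

View pics/mp.png

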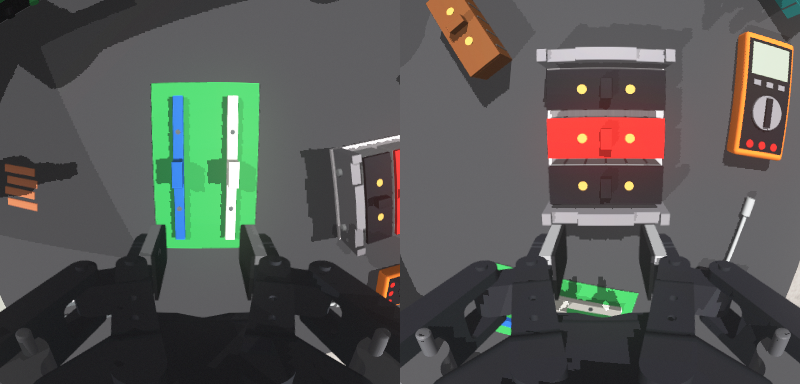

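Both bars lie flat and parallel on the mat, at image columns 178 and 232. The pack is clear, with the red module in the middle and its tab at (605,138). Next I'll measure the red top and the cradle up close, then carry the module.

Run:
```python
from h import *
im,f=shoot("wrist"); b=blob(im,"red"); r=rect(f,b,.068); print("red",*r)
d=f([[605-400+56,146]],.068); print("tab base",d)
bot.move_pose([.538,.31,.3],q(-.248)); im,f=shoot("wrist","cr2")
# inner+outer contour of rim
b=blob(im,"yellow"); c=rect(f,b,.018); print("cradle",*c)
u=np.array([np.cos(-.248),np.sin(-.248)]);v=np.array([-u[1],u[0]])
w=f(b,.018)[:,:2]-c[0]; a,bb=w@u,w@v
for s in(-1,1):
    k=(abs(bb)>.02)&(a*s>.085)&(abs(bb)<.042);print("x edge",np.median(a[k]))
    k=(abs(a)<.08)&(bb*s>.035);print("y edge",np.median(bb[k]),np.polyfit(a[k],bb[k],1))
```

```text
red [0.5323 0.0072] [0.1479 0.05  ] 0.10067633
tab base [[ 0.5327 -0.0036  0.068 ]]
cradle [0.5384 0.3416] [0.2289 0.0949] 2.8924558
x edge -0.09544033746902017
y edge -0.04736289001535267 [-0.0013 -0.0473]
x edge 0.09564852527690634
y edge 0.04653229735342068 [-0.0003  0.0466]
```

Run:
```python
from h import *
C=np.array([.538,.3413])
carry(np.array([.5323,.0075]),YP,.0715,C,-.249,.0695,force=100,vdown=.03)
release(C)
bot.move_pose([.538,.31,.3],q(-.248)); im,f=shoot("wrist","cr3"); print(*rect(f,blob(im,"red"),.066))
t,_=shoot("top"); 
cv2.imwrite("pics/cr3t.png",np.hstack([im[:,106:406],cv2.resize(t[90:290,110:420],None,fx=1.61,fy=1.92)])[:,:,::-1]);print(bot.read_clock())
```

```text
grip 0.12947166476980126 99.35629606246948 rest ft [-0.4257  0.4271  6.7109]
held 0.1276548109652953 [-0.4664  0.1555 -8.2348]
down True [0.5384 0.3414 0.0702] [-0.1338  0.4114  4.3275] t 43.45
[0.5376 0.341 ] [0.1494 0.0516] 2.889869
45.7917
```

View pics/cr3t.png

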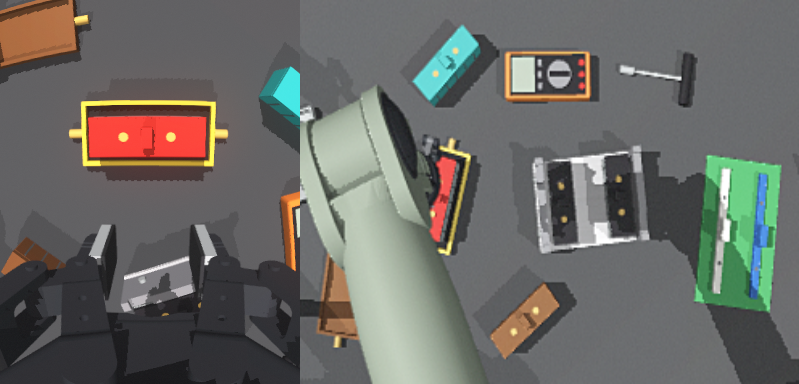

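The red module sits centred and lengthwise in the yellow cradle, at image (147,136), within 1 mm. Now I'll put the bars back.

Run:
```python
from h import *
for c in("white","blue"):
    carry(SLOT[c],YMT,.0142,BAR[c],YP,.081); release(BAR[c],hi=.25)
for col,c in(("blue",(.588,.016)),("white",(.478,.006))):
    bot.move_pose([c[0],c[1]-.03,.3],q(.095))
    im,f=shoot("wrist","z_"+col); m,s=ends(im,f,col)
    w=f(cv2.findNonZero(m.astype(np.uint8))[:,0],.082)[:,:2]-c
    u=np.array([np.cos(.095),np.sin(.095)]);v=np.array([-u[1],u[0]]);a,b=w@u,w@v
    print(col,s,"ends",b.min(),b.max(),[round(float(np.median(a[(b>l)&(b<l+.03)])),4) for l in(-.115,-.08,.04,.07)])
bot.move_pose([.45,-.3,.35],q(YP)); t,_=shoot("top")
a=cv2.imread("pics/z_blue.png")[40:340,100:450][:,:,::-1]
cv2.imwrite("pics/fin.png",np.hstack([a,cv2.resize(t[90:290,130:430],(450,300))])[:,:,::-1]);print(bot.read_clock())
```

```text
grip 0.17465973861021425 49.51035439968109 rest ft [-0.1046 -0.6911  2.5691]
held 0.17612001780556744 [-0.3504  0.645  -1.4579]
down True [0.478  0.0023 0.0812] [-2.013   0.4321  5.9993] t 57.65
grip 0.18002408791437063 49.47645306587219 rest ft [-0.7939 -0.3038  1.9282]
held 0.17727539945291987 [ 0.9619  0.2958 -0.9046]
down True [0.5879 0.0128 0.0812] [-0.6113 -0.7062  4.909 ] t 70.8917
blue [ 254   45   14  187 2408] ends -0.1214629455125519 0.1137243874784863 [-0.0013, -0.0007, -0.002, -0.0008]
white [ 255   47   71  186 3263] ends -0.12147215879824368 0.1123953867624835 [-0.0012, -0.0019, -0.001, -0.0011]
74.8667
```

View pics/fin.png

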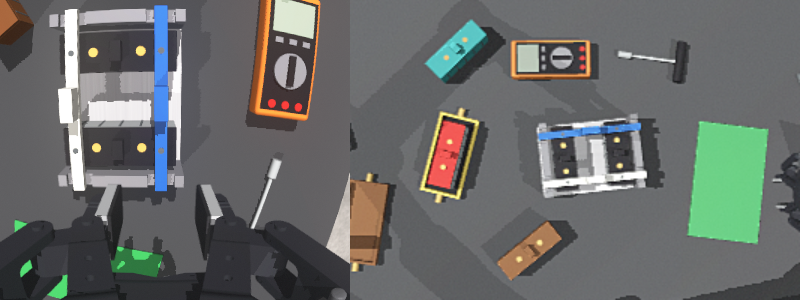

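Both bars are back within about 1 mm of where they lay, flat in their notches. The red module is in the yellow cradle and nothing else has moved.

```bash
python3 -c "
from cell import bot
print(bot.close_job())"
```

```text
the job is handed in; nothing more can be done
None
```

The job is handed in after about 75 s of robot time: the red module stands centred in the yellow cradle, both bars are back in their notches within about 1 mm of where they lay, and the black-topped modules, multimeter and driver show no visible movement; the hand-in did not report a verdict.

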